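# Refill the tube-plug tilt-out bin in the mail room

### The job

Two tilt-out bins stand on the packing bench; refill the one that has a round tube plug as a sample on its top: pull its front open all the way to the stop and tip all six plugs from the scoop into the opening. Finish with the empty scoop standing upright on the bench and that bin pushed fully shut with all the plugs inside it. Leave the other bin shut and do not knock over or shove aside the mug, the tape core and the hand stamp.

Things in the scene. Friction and masses are not known exactly. Their poses are not given: they have to be found in the camera images.
- plug_unit: Plywood tilt-out bin unit fixed to the bench, 150 deep (x) x 160 wide (y) x 160 mm high; glued on its top, behind the middle, a sample tube plug (round, 28 mm across, 16 mm high). The unit to fill. Origin: centre of the underside; x from front to back (the front looks along -x, roughly to the robot), z up.
- plug_bin (a joint): Tilt of that unit's bin about the hinge along its lower front edge: 0 = shut, panel upright; grows as the panel's top comes out towards the robot; stop at 0.75 rad. Stiff hinge: it stays where it is left; 2 to 4 N at the top edge moves it. Starts shut or a little ajar.
- plug_bin_hinge (a point): Point on that hinge axis: mid-width, 12 mm above the bench, in the middle of the panel's thickness, 80 mm before the unit's origin. Axes tilt with the bin: z up along the panel, x from the panel into the bin.
- plug_bin_edge (a point): Middle of the top edge of that bin's front panel (10 mm thick, 156 wide), 178 mm along the panel from the hinge. Shut, it is 190 mm above the bench, 30 mm above the unit's top and just before it, so a finger laid behind it, over the unit's top, can pull it. At the stop it is 142 mm high and 121 mm nearer the robot.
- plug_bin_in (a point): Centre of the bin's inside, 55 mm from the panel's middle plane, 55 mm up from the hinge; axes as plug_bin_hinge. Inside 126 mm wide, 95 mm from panel to back; floor 5 mm, side walls 125 mm high at the panel, 80 mm at the back; open above. At the stop the opening measures about 115 mm from the unit's front to the panel's edge.
- block_unit: Plywood tilt-out bin unit fixed to the bench, 150 deep (x) x 160 wide (y) x 160 mm high; glued on its top, behind the middle, a flat oblong wooden block (50 x 30 x 16 mm). Otherwise like plug_unit; not to be used. Origin: centre of the underside; x from front to back (the front looks along -x, roughly to the robot), z up.
- block_bin (a joint): Tilt angle of the other unit's bin, as plug_bin. Leave it alone.
- scoop_grip (a point): Centre of the wooden bar handle of the sheet-metal scoop (about 0.25 kg) that stands on the bench, mouth roughly to the robot. Axes: x to the open mouth, z up. The bar is 14 mm wide (y), 22 high, 106 long (x = -61 to +45 mm from this point), its centre 85 mm above the scoop's underside, above the pan; a post at its back end carries it.
- scoop_mouth (a point): Middle of the floor's edge at the scoop's mouth, 65 mm ahead of the handle's centre and 85 mm below it; axes as scoop_grip. The pan is 80 mm wide and 120 long, walls 35 mm high at the sides and back, none at the mouth. Its plugs slide out when the mouth is tipped down by more than about 40 degrees.
- plug0_mid (a point): Centre of a white plastic tube plug, 12 g, one of six alike that start in the scoop: flange 28 mm across and 4 mm high with a 20 mm spigot above, 16 mm high in all; z along its axis.
- plug1_mid (a point): Centre of a white plastic tube plug, 12 g, one of six alike that start in the scoop: flange 28 mm across and 4 mm high with a 20 mm spigot above, 16 mm high in all; z along its axis.
- plug2_mid (a point): Centre of a white plastic tube plug, 12 g, one of six alike that start in the scoop: flange 28 mm across and 4 mm high with a 20 mm spigot above, 16 mm high in all; z along its axis.
- plug3_mid (a point): Centre of a white plastic tube plug, 12 g, one of six alike that start in the scoop: flange 28 mm across and 4 mm high with a 20 mm spigot above, 16 mm high in all; z along its axis.
- plug4_mid (a point): Centre of a white plastic tube plug, 12 g, one of six alike that start in the scoop: flange 28 mm across and 4 mm high with a 20 mm spigot above, 16 mm high in all; z along its axis.
- plug5_mid (a point): Centre of a white plastic tube plug, 12 g, one of six alike that start in the scoop: flange 28 mm across and 4 mm high with a 20 mm spigot above, 16 mm high in all; z along its axis.
- mug: White mug, 80 mm across, 95 mm high, handle at +y; origin at the centre of its underside. Bystander; it and the scoop stand on opposite sides of the bin units.
- tape: Cardboard tape core standing flat, 100 mm across, 48 mm high; origin at the centre of its underside. Bystander.
- stamp: Wooden hand stamp, 44 mm across, 84 mm high; origin at the centre of its underside. Bystander.
Things that resemble listed ones, but are neither listed nor needed, are in the scene too. What is shaped like the part that bears scoop_grip but red is not meant. What is shaped like the plug_unit but grey is not meant.

How it is judged:
By the outcome, as a careful person would: the job done as asked, in the order asked, and still so for the second after the job is handed in, with the robot touching nothing.
It also fails if it takes over 72 s, if anything falls off the work surface, if the arm or the gripper's body presses on something with over 40 N, if the wrist force passes 120 N, or if a joint passes its speed limit or range.

### The arm

A 6-joint arm with a two-finger parallel gripper is mounted at the origin on the work surface. World frame = base frame: x ahead of the robot, y to its left, z up, the work surface at z = 0. Lengths are in m, angles in degrees, forces in N, time in s.
With the tool pointing down it reaches from about 0.375 to 0.9 m from the base axis. Payload 3.1 kg.
Tool frame: the origin (TCP) lies at the very end of the fingers, on their centre line; the grasp point (between the pads) lies 19 mm behind it (robot.grasp_offset is the distance from the TCP to the grasp point, in m); z points along the fingers, y is the direction in which the jaws open and shut (so a half turn about z gives the same grasp; the last joint's range is limited). The gripper opens to 87 mm and grips with 3 to 60 N. Pads are 19 mm wide; open, the fingers measure 117 mm over their backs; the gripper's body (75 mm by 190 mm) begins 51 mm behind the grasp point.
Start: joints at [-76.748, 30.224, 82.088, -0, 67.689, -10.227], TCP at [0.249, -0.573, 0.223] pointing down, gripper open.
Joint ranges: [-176.69, 176.69], [-43.24, 126.21], [12.49, 139.97], [-82, 262], [0, 151.66], [-163.58, 163.58]. Speed limits (degrees/s): [159.86, 159.86, 180, 180, 180, 180].

### API

Orientations are given as [roll, pitch, yaw] about the fixed x, y, z axes, in that order (R = Rz(yaw) Ry(pitch) Rx(roll)).
In Python, from workcell import status, imaging, hand_in, look_for, place_of, robot gives the robot as it stands.
- The arm moves only by the tool arm_command, never from a script. Its arguments are lists of equal length, an entry for each row: "xyz": the shift along the tool's x, y, z in mm, a list of three; "delta_rot": the turn, a rotation vector about the tool's x, y, z in degrees, a list of three. A call has 1 to 20 rows; each row is the pose to reach, as a shift and turn from the pose commanded when the call began, along the tool's axes at that moment; what a row does not reach only later rows make up. A row lasts 1/12 s, in which the tool goes at most 41.7 mm and 7.16 degrees, less where a joint would pass 70% of its speed; a pose out of reach is approached as far as the arm can. A call with a gripper value outside its range is refused whole. "jaw" is the opening, from -1 (shut) to 1 (fully open), set as the call begins (left out, the last holds). The fingers move at their own pace and stop on an object; "force" is the grip in N (left out, the last holds). Time passes only in rows, so rows that repeat a pose let the fingers close. It gives the time, the measured TCP pose, the force and the opening at its end, in the units of the state.
- status.sense(): the state, without advancing time (a new reading comes with each control period).
- imaging.capture(name): name is "scene" or "top"; returns the picture (400x640x3 uint8, blue, green, red); there is no depth.
- imaging.camera_params(name): a dict with "fovy" (degrees; the focal length in pixels is half the picture's height over the tangent of half this angle, whatever the lens; pixels are square), "cx", "cy" (the principal point, pixels), "extrinsics" (4x4, takes a point from world to camera coordinates). Camera axes: x right, y up, looking along -z (the intrinsics and any distortion apply to the point x, -y, -z); pixel columns grow to the right and rows downward; lengths in m; the calibration is good to about 2 mm. A picture is of the moment at which its call begins. camera_params takes no time and is no camera call.
- hand_in(): hands the job in, once; it reports no verdict.
Trained networks look in the newest picture that a camera, given by its name, has taken for a name from the list of things; names that differ only in an ending like _2 or _b are one class to them, and where a whole thing is asked for, a point or a joint stands for the part that bears it (a point fixed in the world has none). Each returns a list of dicts, best first, with "p" (0 to 1); they miss things now and then, are a little off and sometimes report something else, mostly with a low value. They report only what shows in the picture. A call takes as long as a camera call. They do not tell look-alikes from the thing itself.
- look_for(target, camera): "position" ([x, y, z] in m, in the coordinates of the camera as it stood for that picture, good to about 4 mm: the middle of the surface that is visible of it).
- place_of(target, camera): "position" ([x, y, z] in m, in the coordinates of the camera as it stood for that picture, good to about 4 mm: a listed point, or the origin of a listed thing).
The state is a dict: "t": time; "joints": joint angles; "dq": joint speeds; "joint_efforts": joint torques, N m; "eef_pos": TCP position; "tcp_rot": TCP orientation; "force": force on the tool from outside, world axes, zero at the start; "wrist_torque": the same for the moment, N m; "finger_gap": finger opening in m.
Only numpy, scipy, OpenCV 4.12 (cv2) and the standard library are available. Lean on these libraries where they do the work, as an engineer would, in place of code of your own. Each camera call takes 0.05 s, during which the arm holds its last target.

## Working session

There is one attempt and no reset: what is moved stays moved. The work goes in short steps, Python scripts to look and compute and a tool call to move; the robot and the scene stay as the last step left them, time stands still between calls to the robot, and variables do not carry over. Pictures are saved under pics/ and viewed, and the job is handed in when it is done.

Besides the shell and the picture viewer there is one more tool, called after "Emit:" as name(argument=value, ...) on one line, values as JSON. arm_command: Moves the arm, as the interface text tells. Its arguments: {"type":"object","properties":{"xyz":{"type":"array"},"delta_rot":{"type":"array"},"jaw":{"type":"number"},"force":{"type":"number"}},"required":["xyz","delta_rot"]}

```bash
ls; mkdir -p pics; python3 - <<'E'
from workcell import status, imaging, robot
import cv2
print(status.sense())
for n in("scene","top"):
    im=imaging.capture(n); cv2.imwrite(f"pics/{n}0.png",im)
    p=imaging.camera_params(n); print(n,p)
print([a for a in dir(robot) if a[0]!='_'])
E
```

```text
pics
{'t': 0.0, 'joints': array([-7.67485681e+01,  3.02806517e+01,  8.21579048e+01, -6.53239869e-04,
        6.76899838e+01, -1.02283747e+01]), 'dq': array([-0.01774362, -0.03238729, -0.00067429, -0.02707894,  0.01151568,
       -0.00780962]), 'joint_efforts': array([ 1.06510286e-04, -4.40040457e+01, -1.76591152e+01,  6.31790701e-02,
        5.81494952e-02, -1.75058503e-04]), 'eef_pos': array([ 0.24885374, -0.57249874,  0.22154515]), 'tcp_rot': array([-1.79873395e+02, -2.22309705e-02,  2.34800308e+01]), 'force': array([ 0.33067722, -0.79604311,  1.04711953]), 'wrist_torque': array([0.00493291, 0.02768666, 0.01244818]), 'finger_gap': 0.08702394256038208}
scene {'fovy': 43.46153278423256, 'cx': 319.35439470325343, 'cy': 205.24081594560985, 'extrinsics': array([[ 0.58584983, -0.81036679, -0.00925421, -0.34569202],
       [ 0.76770532,  0.55127732,  0.32668313, -0.41614235],
       [-0.25963152, -0.19849176,  0.94508862, -1.33266504],
       [ 0.        ,  0.        ,  0.        ,  1.        ]])}
top {'fovy': 47.85193351449202, 'cx': 316.68299490537527, 'cy': 190.20362263146788, 'extrinsics': array([[-0.02437489, -0.99965373, -0.00991362, -0.03436761],
       [ 0.99211512, -0.02540817,  0.12272736, -0.51933396],
       [-0.12293675, -0.00684399,  0.99239091, -1.38972809],
       [ 0.        ,  0.        ,  0.        ,  1.        ]])}
['MotionError', 'grasp_offset']
```

View pics/scene0.png

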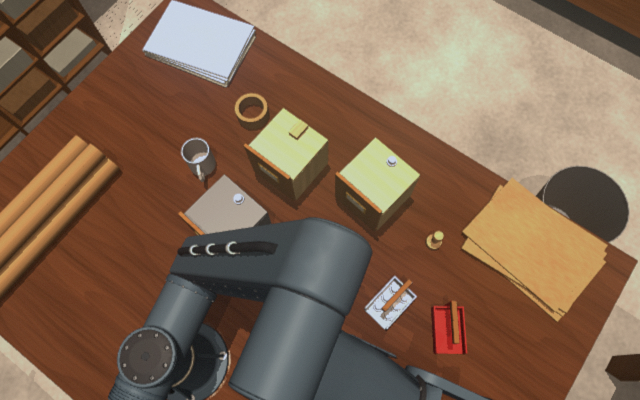

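View pics/top0.png

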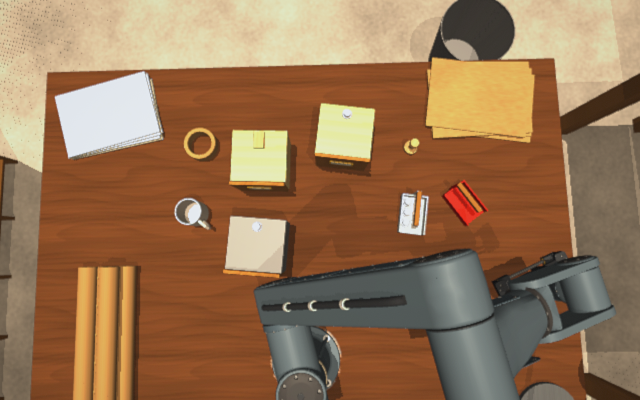

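The top view shows the plug unit (plug on top) at about (345,133), the block unit at (260,158) and the grey decoy at (257,245). The metal scoop is at (413,213), with the red decoy at (465,202). The stamp is at (412,146), the tape at (199,143) and the mug at (190,212).

```bash
cat > h.py <<'E'
import numpy as np, cv2
from workcell import status, imaging, look_for, place_of, robot
from scipy.spatial.transform import Rotation as R
def towork(cam,p):
    E=imaging.camera_params(cam)["extrinsics"]; return (np.linalg.inv(E)@np.r_[p,1])[:3]
def proj(cam,w):
    P=imaging.camera_params(cam); c=P["extrinsics"]@np.r_[w,1]; f=200/np.tan(np.radians(P["fovy"]/2))
    return np.array([P["cx"]+f*c[0]/-c[2],P["cy"]-f*c[1]/-c[2]])
def ray(cam,uv,z):
    P=imaging.camera_params(cam); f=200/np.tan(np.radians(P["fovy"]/2)); E=np.linalg.inv(P["extrinsics"])
    d=E[:3,:3]@np.array([(uv[0]-P["cx"])/f,-(uv[1]-P["cy"])/f,-1]); o=E[:3,3]
    return o+d*(z-o[2])/d[2]
def tcpR():
    s=status.sense(); return np.array(s["eef_pos"]),R.from_euler('xyz',s["tcp_rot"],degrees=True)
E
python3 - <<'E'
from h import *
np.set_printoptions(precision=4,suppress=True)
for cam in("top","scene"):
  for n in ["plug_unit","plug_bin_edge","plug_bin_hinge","plug_bin_in","scoop_grip","scoop_mouth","stamp","mug"]:
    for d in place_of(n,cam)[:3]:
        w=towork(cam,d["position"]); print(cam,n,round(d["p"],2),w,proj(cam,w).round())
im=cv2.imread("pics/top0.png"); cv2.imwrite("pics/topz.png",cv2.resize(im[90:250,300:500],None,fx=4,fy=4,interpolation=cv2.INTER_CUBIC)[:600])
im=cv2.imread("pics/scene0.png"); cv2.imwrite("pics/scz.png",cv2.resize(im[130:330,320:480],None,fx=3,fy=3,interpolation=cv2.INTER_CUBIC))
E
```

```text
top plug_unit 0.74 [0.6795 0.3211 0.0016] [203. 145.]
top plug_unit 0.43 [ 0.4595  0.3442 -0.0019] [196. 213.]
top plug_bin_edge 0.88 [ 0.5946 -0.124   0.1918] [343. 156.]
top plug_bin_edge 0.51 [0.2752 0.1391 0.1909] [250. 273.]
top plug_bin_hinge 0.79 [ 0.5926 -0.1247  0.0164] [340. 167.]
top plug_bin_in 0.39 [ 0.6562 -0.3553 -0.0023] [410. 147.]
top scoop_grip 0.72 [ 0.439  -0.3461  0.0849] [416. 212.]
top scoop_grip 0.59 [ 0.4741 -0.5124  0.0842] [471. 199.]
top scoop_grip 0.57 [ 0.5935 -0.1223  0.1872] [342. 156.]
top scoop_mouth 0.71 [ 0.379  -0.3364  0.0019] [409. 233.]
top scoop_mouth 0.66 [ 0.4248 -0.5433 -0.0011] [473. 217.]
top stamp 0.56 [ 0.6519 -0.3519 -0.0019] [409. 148.]
top mug 0.6 [ 0.458   0.3433 -0.002 ] [196. 213.]
scene plug_unit 0.96 [ 0.6754 -0.1329 -0.0023] [373. 196.]
scene plug_unit 0.52 [ 0.4443 -0.3324  0.0068] [386. 299.]
scene plug_bin_edge 0.96 [ 0.5968 -0.1221  0.1891] [359. 191.]
scene plug_bin_edge 0.69 [0.2784 0.1413 0.1928] [199. 230.]
scene plug_bin_edge 0.39 [ 0.6745 -0.1324  0.001 ] [372. 195.]
scene plug_bin_hinge 0.58 [ 0.5993 -0.119   0.0166] [355. 211.]
scene plug_bin_in 0.81 [ 0.6532 -0.1276  0.0673] [369. 192.]
scene plug_bin_in 0.53 [ 0.5962 -0.1177  0.1912] [357. 190.]
scene scoop_grip 0.92 [ 0.475  -0.5073  0.0818] [454. 325.]
scene scoop_grip 0.74 [ 0.4451 -0.3456  0.0847] [394. 297.]
scene scoop_grip 0.55 [ 0.4612  0.3432 -0.0005] [203. 163.]
scene scoop_mouth 0.94 [ 0.4191 -0.5459 -0.0012] [448. 354.]
scene scoop_mouth 0.76 [ 0.3752 -0.3353 -0.0024] [373. 320.]
scene stamp 0.48 [ 0.6589 -0.3484 -0.0027] [432. 241.]
scene stamp 0.4 [ 0.6531 -0.1268  0.0672] [369. 192.]
scene mug 0.65 [0.4617 0.3445 0.0012] [202. 163.]
```

```bash
ls -la pics
```

```text
total 1368
drwxr-xr-x 2 agent agent   4096 Dec  7 16:07 .
drwxr-xr-x 3 agent agent   4096 Dec  7 16:06 ..
-rw-r--r-- 1 agent agent 388810 Dec  7 16:06 scene0.png
-rw-r--r-- 1 agent agent 300903 Dec  7 16:07 scz.png
-rw-r--r-- 1 agent agent 331283 Dec  7 16:06 top0.png
-rw-r--r-- 1 agent agent 367217 Dec  7 16:07 topz.png
```

View pics/topz.png

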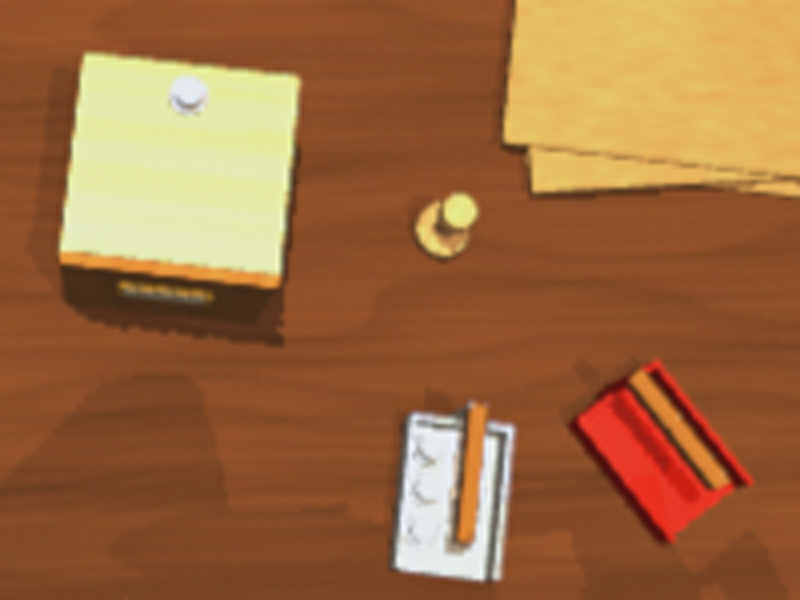

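View pics/scz.png

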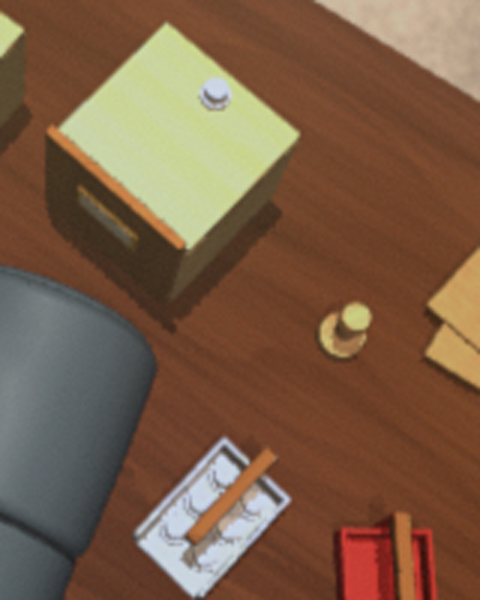

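```bash
python3 - <<'E'
from h import *
np.set_printoptions(precision=4,suppress=True)
def c(u,v): return (u/4+300,v/4+90)
# unit top corners z=.16, bar ends z=.096
for nm,pts,z in [("top back corners",[(83,52),(300,75)],.16),("panel front edge corners",[(61,262),(281,288)],.19),("bar top ends",[(479,404),(465,546)],.096),("pan corners z0",[(391,571),(501,580)],0),("pan back top",[(412,411),(516,424)],.035)]:
    P=[ray("top",c(*p),z) for p in pts]; d=P[1]-P[0]; print(nm,P[0],P[1],"mid",(P[0]+P[1])/2,"len",np.linalg.norm(d),"ang",np.degrees(np.arctan2(d[1],d[0])))
def s(u,v): return (u/3+320,v/3+130)
for nm,pts,z in [("panel edge sc",[(49,131),(184,247)],.19),("bar ends",[(269,455),(194,535)],.096),("unit top back",[(168,24),(298,134)],.16)]:
    P=[ray("scene",s(*p),z) for p in pts]; d=P[1]-P[0]; print(nm,P[0],P[1],"mid",(P[0]+P[1])/2,"len",np.linalg.norm(d),"ang",np.degrees(np.arctan2(d[1],d[0])))
E
```

```text
top back corners [ 0.7601 -0.0664  0.16  ] [ 0.7384 -0.2248  0.16  ] mid [ 0.7492 -0.1456  0.16  ] len 0.1598603024129182 ang -97.82432748599636
panel front edge corners [ 0.5976 -0.0468  0.19  ] [ 0.5749 -0.2013  0.19  ] mid [ 0.5863 -0.124   0.19  ] len 0.15618718519990615 ang -98.36490063348103
bar top ends [ 0.5    -0.3571  0.096 ] [ 0.394  -0.3411  0.096 ] mid [ 0.447  -0.3491  0.096 ] len 0.10717550312060882 ang 171.44050532078214
pan corners z0 [ 0.3793 -0.3017  0.    ] [ 0.37   -0.3885  0.    ] mid [ 0.3747 -0.3451  0.    ] len 0.08738006459571741 ang -96.08825171330732
pan back top [ 0.5029 -0.318   0.035 ] [ 0.4906 -0.3988  0.035 ] mid [ 0.4968 -0.3584  0.035 ] len 0.08174140194099747 ang -98.67079987484013
panel edge sc [ 0.6021 -0.0478  0.19  ] [ 0.582  -0.2007  0.19  ] mid [ 0.5921 -0.1242  0.19  ] len 0.1542157111938176 ang -97.45932262336353
bar ends [ 0.4988 -0.356   0.096 ] [ 0.4039 -0.3411  0.096 ] mid [ 0.4513 -0.3486  0.096 ] len 0.0960548388747846 ang 171.10767104931608
unit top back [ 0.7613 -0.0682  0.16  ] [ 0.7384 -0.2214  0.16  ] mid [ 0.7499 -0.1448  0.16  ] len 0.15484087952487993 ang -98.50285736039997
```

```bash
cat >> h.py <<'E'
def goto(x,y,z,yaw,tilt=0,base=None):
    """TCP target; tool down with heading yaw, then tilted by tilt deg about its own +y (positive?)"""
    p,r=tcpR() if base is None else base
    rt=R.from_euler('xyz',[180,0,yaw],degrees=True)*R.from_euler('y',tilt,degrees=True)
    d=r.inv().apply(np.array([x,y,z])-p)*1000
    rv=(r.inv()*rt).as_rotvec(degrees=True)
    print("xyz",d.round(1),"rot",rv.round(2),"toolz",rt.apply([0,0,1]).round(2))
E
python3 - <<'E'
from h import *
goto(.625,-.128,.255,-8); goto(.625,-.128,.168,-8)
E
```

```text
xyz [ 522.2 -258.6  -32.5] rot [ 0.    0.   31.48] toolz [-0. -0. -1.]
xyz [ 522.2 -258.6   54.5] rot [ 0.    0.   31.48] toolz [-0. -0. -1.]
```

Emit:
arm_command(xyz=[[0, 0, -33], [522, -259, -33], [522, -259, -33], [522, -259, -33], [522, -259, -33], [522, -259, -33], [522, -259, -33], [522, -259, -33], [522, -259, -33], [522, -259, -33], [522, -259, -33], [522, -259, -33], [522, -259, -33], [522, -259, -33], [522, -259, -33], [522, -259, -33], [522, -259, -33], [522, -259, -33], [522, -259, -33], [522, -259, -33]], delta_rot=[[0, 0, 0], [0, 0, 31.5], [0, 0, 31.5], [0, 0, 31.5], [0, 0, 31.5], [0, 0, 31.5], [0, 0, 31.5], [0, 0, 31.5], [0, 0, 31.5], [0, 0, 31.5], [0, 0, 31.5], [0, 0, 31.5], [0, 0, 31.5], [0, 0, 31.5], [0, 0, 31.5], [0, 0, 31.5], [0, 0, 31.5], [0, 0, 31.5], [0, 0, 31.5], [0, 0, 31.5]], jaw=-1, force=20)

```text
t: 2.57
eef_pos: [0.6237, -0.1292, 0.2556]
tcp_rot: [180.0, 0.0, -8.2]
force: [0.1, -0.2, -0.1]
finger_gap: 0.0006
```

```bash
python3 - <<'E'
from h import *
a=imaging.capture("top");b=imaging.capture("scene")
cv2.imwrite("pics/a1.png",np.hstack([cv2.resize(a[60:260,220:480],(390,300)),cv2.resize(b[100:300,280:540],(390,300))]))
print(status.sense()["joints"].round(2))
goto(.625,-.128,.168,-8)
E
```

```text
[-2.173e+01  2.929e+01  7.808e+01 -1.000e-02  7.263e+01  7.643e+01]
xyz [ 0.9 -1.3 87.7] rot [ 0.01  0.01 -0.15] toolz [-0. -0. -1.]
```

View pics/a1.png

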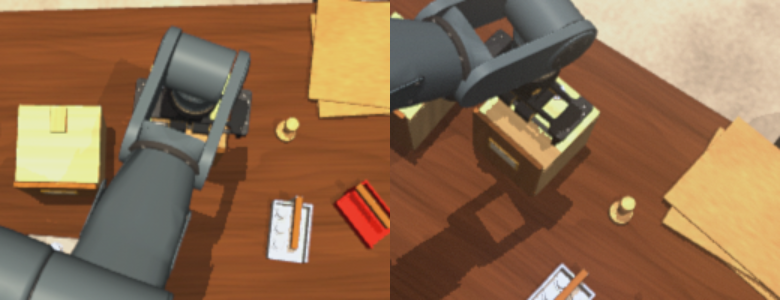

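The pictures show the closed gripper over the plug unit just behind its front panel, with the stamp, the scoop and the other bin untouched. Next I descend behind the panel's edge.

Emit:
arm_command(xyz=[[1, -1, 40], [1, -1, 75], [1, -1, 87], [1, -1, 87]], delta_rot=[[0, 0, 0], [0, 0, 0], [0, 0, 0], [0, 0, 0]])

```text
t: 3.0
eef_pos: [0.6227, -0.1266, 0.1649]
tcp_rot: [-179.9, 0.5, -8.1]
force: [-0.2, 0.2, 0.6]
finger_gap: 0.0002
```

Emit:
arm_command(xyz=[[-10, 0, 0], [-20, 0, 0], [-30, 0, 0], [-40, 0, 0], [-40, 0, 0]], delta_rot=[[0, 0, 0], [0, 0, 0], [0, 0, 0], [0, 0, 0], [0, 0, 0]])

```text
t: 3.42
eef_pos: [0.5864, -0.1221, 0.1709]
tcp_rot: [179.9, -0.2, -8.1]
force: [-0.3, 0.4, -0.7]
finger_gap: 0.0004
```

Emit:
arm_command(xyz=[[-15, 0, 4], [-30, 0, 10], [-45, 0, 16], [-60, 0, 22], [-72, 0, 28], [-80, 0, 32], [-80, 0, 32]], delta_rot=[[0, 0, 0], [0, 0, 0], [0, 0, 0], [0, 0, 0], [0, 0, 0], [0, 0, 0], [0, 0, 0]])

```text
t: 4.0
eef_pos: [0.5061, -0.1102, 0.137]
tcp_rot: [-180.0, 0.0, -8.0]
force: [-0.4, 0.2, 0.1]
finger_gap: 0.0004
```

```bash
python3 - <<'E'
from h import *
a=imaging.capture("top");b=imaging.capture("scene")
cv2.imwrite("pics/a2.png",np.hstack([cv2.resize(a[60:260,220:480],(390,300)),cv2.resize(b[100:300,280:540],(390,300))]))
s=status.sense();print(s["joints"].round(2),s["eef_pos"],s["force"])
E
```

```text
[-24.62  29.33 101.93   0.    48.68  73.42] [ 0.50767173 -0.11051867  0.13726043] [ 0.63216783 -0.21760661 -0.83534978]
```

View pics/a2.png

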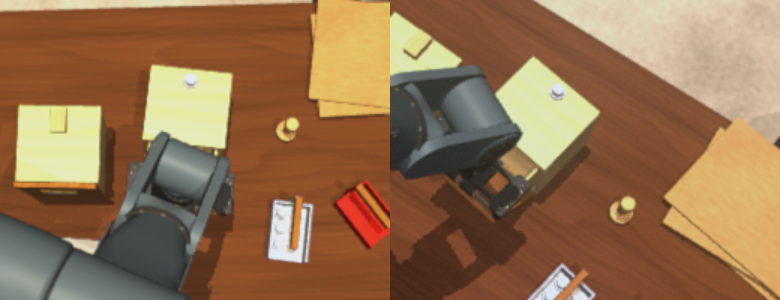

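The bin is clearly open in both views. I continue pulling until it meets the stop.

Emit:
arm_command(xyz=[[-4, 0, 0], [-8, 0, 0], [-12, 0, 0], [-14, 0, 0], [-14, 0, 0]], delta_rot=[[0, 0, 0], [0, 0, 0], [0, 0, 0], [0, 0, 0], [0, 0, 0]])

```text
t: 4.52
eef_pos: [0.4986, -0.1099, 0.1383]
tcp_rot: [179.9, -0.8, -8.1]
force: [8.0, -0.2, 0.9]
finger_gap: 0.0002
```

Emit:
arm_command(xyz=[[-3, 0, 0], [-6, 0, 0], [-6, 0, 0], [-6, 0, 0]], delta_rot=[[0, 0, 0], [0, 0, 0], [0, 0, 0], [0, 0, 0]])

```text
t: 4.85
eef_pos: [0.4971, -0.1103, 0.1395]
tcp_rot: [179.8, -1.3, -8.2]
force: [14.9, 0.9, 1.2]
finger_gap: 0.0007
```

Emit:
arm_command(xyz=[[15, 0, 0], [22, 0, -25], [22, 0, -65], [22, 0, -105], [22, 0, -120], [22, 0, -120], [22, 0, -120]], delta_rot=[[0, 0, 0], [0, 0, 0], [0, 0, 0], [0, 0, 0], [0, 0, 0], [0, 0, 0], [0, 0, 0]])

```text
t: 5.43
eef_pos: [0.5088, -0.1103, 0.2573]
tcp_rot: [180.0, -0.1, -8.0]
force: [-0.9, 1.5, -0.2]
finger_gap: 0.0006
```

```bash
python3 - <<'E'
from h import *
s=status.sense();print(s["joints"].round(2),s["eef_pos"],s["force"])
goto(.4415,-.347,.18,-8.6)
E
```

```text
[-24.54  19.68  94.59  -0.    65.65  73.47] [ 0.50877845 -0.1102716   0.25734924] [-0.91447627  1.47299662 -0.21701808]
xyz [-33.7 243.8  77.4] rot [ 0.03 -0.07  0.59] toolz [-0. -0. -1.]
```

Emit:
arm_command(xyz=[[-34, 244, 0], [-34, 244, 0], [-34, 244, 0], [-34, 244, 0], [-34, 244, 30], [-34, 244, 60], [-34, 244, 77], [-34, 244, 77], [-34, 244, 77], [-34, 244, 77]], delta_rot=[[0, 0, 0.6], [0, 0, 0.6], [0, 0, 0.6], [0, 0, 0.6], [0, 0, 0.6], [0, 0, 0.6], [0, 0, 0.6], [0, 0, 0.6], [0, 0, 0.6], [0, 0, 0.6]], jaw=1)

```text
t: 6.27
eef_pos: [0.4409, -0.3461, 0.179]
tcp_rot: [-179.9, 0.1, -8.6]
force: [-0.1, -0.1, 0.5]
finger_gap: 0.0594
```

```bash
python3 - <<'E'
from h import *
np.set_printoptions(precision=4,suppress=True)
s=status.sense();print(s["joints"].round(2),s["eef_pos"],s["force"])
goto(.4415,-.347,.066,-8.6)
a=imaging.capture("top");b=imaging.capture("scene")
cv2.imwrite("pics/a3.png",np.hstack([cv2.resize(a[60:260,220:480],(390,300)),cv2.resize(b[100:400,240:500],(390,450))[:300] if 0 else cv2.resize(b[140:340,260:520],(390,300))]))
for cam in("top","scene"):
  for n in ["plug_bin_edge","plug_bin","plug_bin_in"]:
    for d in place_of(n,cam)[:2]:
        w=towork(cam,d["position"]); print(cam,n,round(d["p"],2),w)
E
```

```text
[-49.56  28.52  93.91   0.03  57.72  49.03] [ 0.4409 -0.3461  0.179 ] [-0.1203 -0.1096  0.4501]
xyz [  0.9   1.  113. ] rot [-0.12  0.1  -0.01] toolz [-0. -0. -1.]
top plug_bin_edge 0.72 [ 0.479  -0.109   0.1403]
top plug_bin_edge 0.67 [0.2747 0.1412 0.1927]Traceback (most recent call last):
  File "<stdin>", line 9, in <module>
ValueError: it knows: block_unit, mug, plug0_mid, plug1_mid, plug2_mid, plug3_mid, plug4_mid, plug5_mid, plug_bin_edge, plug_bin_hinge, plug_bin_in, plug_unit, scoop_grip, scoop_mouth, stamp, tape
```

View pics/a3.png

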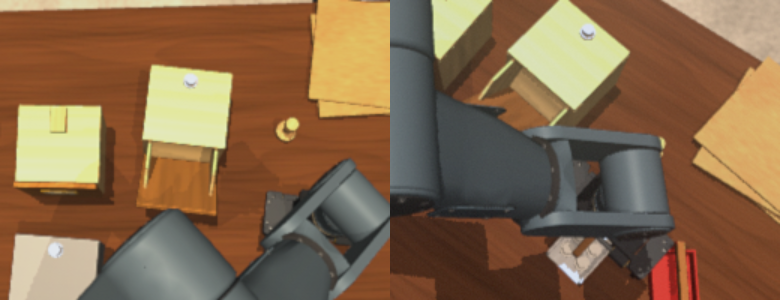

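The bin is open to its stop: the edge measures z 0.140 (0.142 expected) and lies about 0.12 m nearer the robot. I go down onto the scoop's bar.

Emit:
arm_command(xyz=[[1, 1, 40], [1, 1, 75], [1, 1, 100], [1, 1, 113], [1, 1, 113], [1, 1, 113]], delta_rot=[[0, 0, 0], [0, 0, 0], [0, 0, 0], [0, 0, 0], [0, 0, 0], [0, 0, 0]])

```text
t: 6.92
eef_pos: [0.4428, -0.348, 0.0672]
tcp_rot: [180.0, -0.0, -8.5]
force: [0.5, 0.7, 0.3]
finger_gap: 0.0871
```

Emit:
arm_command(xyz=[[0, 0, 0], [0, 0, 0], [0, 0, 0], [0, 0, 0], [0, 0, 0], [0, 0, 0]], delta_rot=[[0, 0, 0], [0, 0, 0], [0, 0, 0], [0, 0, 0], [0, 0, 0], [0, 0, 0]], jaw=-1, force=40)

```text
t: 7.42
eef_pos: [0.4421, -0.3485, 0.067]
tcp_rot: [180.0, -0.0, -8.6]
force: [-0.1, -0.3, 0.4]
finger_gap: 0.0546
```

Emit:
arm_command(xyz=[[0, 0, 0], [0, 0, 0], [0, 0, 0], [0, 0, 0], [0, 0, 0], [0, 0, 0], [0, 0, 0], [0, 0, 0]], delta_rot=[[0, 0, 0], [0, 0, 0], [0, 0, 0], [0, 0, 0], [0, 0, 0], [0, 0, 0], [0, 0, 0], [0, 0, 0]])

```text
t: 8.08
eef_pos: [0.4419, -0.3481, 0.0664]
tcp_rot: [-180.0, 0.0, -8.6]
force: [0.6, 0.9, -0.1]
finger_gap: 0.0135
```

Emit:
arm_command(xyz=[[0, 0, 0], [0, 0, 0], [0, 0, 0], [0, 0, 0]], delta_rot=[[0, 0, 0], [0, 0, 0], [0, 0, 0], [0, 0, 0]])

```text
t: 8.42
eef_pos: [0.4418, -0.3482, 0.0664]
tcp_rot: [-180.0, 0.0, -8.6]
force: [0.2, 0.5, -1.6]
finger_gap: 0.0136
```

Emit:
arm_command(xyz=[[0, 0, -5], [0, 0, -15], [0, 0, -30], [0, 0, -45], [0, 0, -65], [0, 0, -85], [0, 0, -105], [0, 0, -125], [0, 0, -145], [0, 0, -165], [0, 0, -185], [0, 0, -205], [0, 0, -220], [0, 0, -230], [0, 0, -234], [0, 0, -234]], delta_rot=[[0, 0, 0], [0, 0, 0], [0, 0, 0], [0, 0, 0], [0, 0, 0], [0, 0, 0], [0, 0, 0], [0, 0, 0], [0, 0, 0], [0, 0, 0], [0, 0, 0], [0, 0, 0], [0, 0, 0], [0, 0, 0], [0, 0, 0], [0, 0, 0]])

```text
t: 9.75
eef_pos: [0.4422, -0.3486, 0.3017]
tcp_rot: [179.9, -0.1, -8.6]
force: [0.7, -0.3, -2.3]
finger_gap: 0.0134
```

```bash
python3 - <<'E'
from h import *
np.set_printoptions(precision=4,suppress=True)
s=status.sense();print(s["joints"].round(2),s["eef_pos"],s["force"],s["wrist_torque"],s["finger_gap"])
a=imaging.capture("top");b=imaging.capture("scene")
cv2.imwrite("pics/a4.png",np.hstack([cv2.resize(a[60:260,220:480],(390,300)),cv2.resize(b[100:300,240:500],(390,300))]))
# kinematic fit from planar data: (q1,q2,q3,q5,pos) tool down
E
```

```text
[-49.62  20.54  85.47  -0.    73.87  49.  ] [ 0.4422 -0.3486  0.3017] [ 0.7277 -0.3339 -2.2635] [0.1031 0.0213 0.0001] 0.013426983191066331
```

View pics/a4.png

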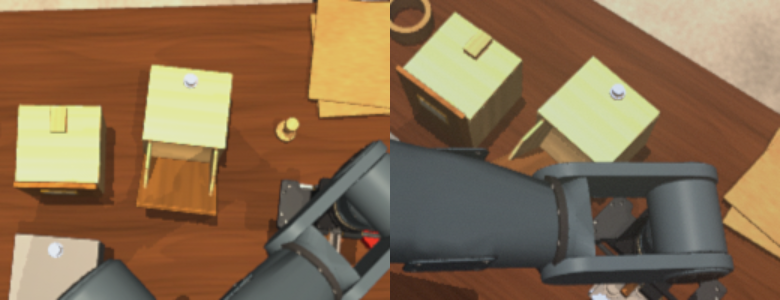

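```bash
python3 - <<'E'
from h import *
goto(.6252,-.128,.30,-8)
for f in (.05,.12,.2,.3,.4,.5,.6,.7,.8,.88,.95,1): pass
E
```

```text
xyz [ 1.486e+02 -2.449e+02 -2.000e-01] rot [-0.07  0.08 -0.62] toolz [-0. -0. -1.]
```

Emit:
arm_command(xyz=[[2, -4, 0], [7, -12, 0], [15, -25, 0], [26, -42, 0], [39, -64, 0], [53, -88, 0], [68, -112, 0], [83, -137, 0], [98, -162, 0], [112, -185, 0], [125, -206, 0], [135, -223, 0], [143, -236, 0], [147, -242, 0], [149, -245, 0], [149, -245, 0], [149, -245, 0]], delta_rot=[[0, 0, 0], [0, 0, 0], [0, 0, 0], [0, 0, 0], [0, 0, 0], [0, 0, 0], [0, 0, 0], [0, 0, 0], [0, 0, -0.6], [0, 0, -0.6], [0, 0, -0.6], [0, 0, -0.6], [0, 0, -0.6], [0, 0, -0.6], [0, 0, -0.6], [0, 0, -0.6], [0, 0, -0.6]])

```text
t: 11.27
eef_pos: [0.6256, -0.1291, 0.3003]
tcp_rot: [180.0, 0.1, -8.1]
force: [-0.2, -0.7, -2.6]
finger_gap: 0.014
```

```bash
python3 - <<'E'
from h import *
np.set_printoptions(precision=4,suppress=True)
s=status.sense();print(s["joints"].round(2),s["eef_pos"],s["force"],s["wrist_torque"],s["finger_gap"])
a=imaging.capture("top");b=imaging.capture("scene")
cv2.imwrite("pics/a5.png",np.hstack([cv2.resize(a[60:260,220:480],(390,300)),cv2.resize(b[100:300,240:500],(390,300))]))
for cam in("top","scene"):
  for n in ["scoop_grip","scoop_mouth","plug_bin_edge"]:
    for d in place_of(n,cam)[:2]:
        w=towork(cam,d["position"]); print(cam,n,round(d["p"],2),w)
# tilt sequence about mouth; unit frame
ux=np.array([np.cos(np.radians(-8)),np.sin(np.radians(-8)),0]);P0=np.array([.5955,-.1238,0])
for t,mx,mz in [(0,-35,225),(15,-35,215),(30,-35,190),(45,-35,160),(60,-35,140),(68,-35,140)]:
    a=np.radians(t); sx=np.array([-np.cos(a),-np.sin(a)]); sz=np.array([-np.sin(a),np.cos(a)])
    tcp=np.array([mx,mz])-65*sx+85*sz-19*sz
    w=P0+ux*tcp[0]/1000; w[2]=tcp[1]/1000
    print(t,w,end=' '); goto(*w,-8,-t)
E
```

```text
[-21.65  27.22  74.5   -0.04  78.32  76.41] [ 0.6256 -0.1291  0.3003] [-0.1638 -0.6826 -2.6219] [ 0.01    0.0413 -0.0102] 0.014031678445973186
top scoop_grip 0.9 [ 0.4732 -0.5156  0.084 ]
top scoop_grip 0.56 [ 0.6273 -0.1308  0.3204]
top scoop_mouth 0.74 [ 0.4192 -0.5426  0.0034]
top plug_bin_edge 0.95 [ 0.4815 -0.1056  0.1428]
scene scoop_grip 0.89 [ 0.4736 -0.5079  0.0804]
scene scoop_mouth 0.59 [ 0.6551 -0.1511  0.2452]
scene plug_bin_edge 0.83 [0.2793 0.1421 0.1912]
scene plug_bin_edge 0.76 [ 0.478  -0.1047  0.1426]
0 [ 0.6252 -0.128   0.291 ] xyz [-0.8 -0.8  9.7] rot [ 0.   -0.01 -0.06] toolz [-0. -0. -1.]
15 [ 0.6061 -0.1253  0.2956] xyz [-20.1  -0.8   5.1] rot [ -0.01 -15.01  -0.06] toolz [-0.26  0.04 -0.97]
30 [ 0.5839 -0.1222  0.2797] xyz [-42.5  -0.8  21. ] rot [ -0.01 -30.01  -0.06] toolz [-0.5   0.07 -0.87]
45 [ 0.5601 -0.1188  0.2526] xyz [-66.5  -0.8  48.1] rot [ -0.02 -45.01  -0.06] toolz [-0.7   0.1  -0.71]
60 [ 0.5364 -0.1155  0.2293] xyz [-90.5  -0.7  71.4] rot [ -0.03 -60.01  -0.06] toolz [-0.86  0.12 -0.5 ]
68 [ 0.5244 -0.1138  0.225 ] xyz [-102.7   -0.7   75.7] rot [ -0.03 -68.01  -0.06] toolz [-0.92  0.13 -0.37]
```

View pics/a5.png

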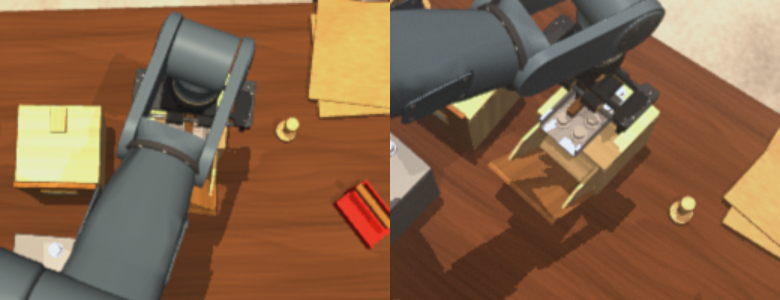

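The scene picture shows the scoop level over the open bin, plugs still in the pan and its mouth over the opening. I start tipping in stages, watching the joints.

Emit:
arm_command(xyz=[[-7, -1, 4], [-13, -1, 5], [-20, -1, 5], [-27, -1, 10], [-35, -1, 16], [-42, -1, 21], [-42, -1, 21], [-42, -1, 21]], delta_rot=[[0, 5, 0], [0, 10, 0], [0, 15, 0], [0, 20, 0], [0, 25, 0], [0, 29, 0], [0, 29, 0], [0, 29, 0]])

```text
t: 12.33
eef_pos: [0.5832, -0.1212, 0.279]
tcp_rot: [-179.9, -28.8, -8.1]
force: [1.1, 0.4, -1.5]
finger_gap: 0.0138
```

```bash
cat >> h.py <<'E'
def tip(lst):
    ux=np.array([np.cos(np.radians(-8)),np.sin(np.radians(-8)),0]);P0=np.array([.5955,-.1238,0])
    for t,mx,mz in lst:
        a=np.radians(t); sx=np.array([-np.cos(a),-np.sin(a)]); sz=np.array([-np.sin(a),np.cos(a)])
        tcp=np.array([mx,mz])-65*sx+85*sz-19*sz
        w=P0+ux*tcp[0]/1000; w[2]=tcp[1]/1000
        print(t,w.round(4),end=' '); goto(*w,-8,t)
E
python3 - <<'E'
from h import *
np.set_printoptions(precision=4,suppress=True)
s=status.sense();print(s["joints"].round(2),s["eef_pos"],s["tcp_rot"],s["force"],s["finger_gap"])
from scipy.optimize import least_squares
D=[([-76.749,30.281,82.158,67.69],[.24885,-.5725,.2215]),([-24.62,29.33,101.93,48.68],[.50767,-.11052,.13726]),([-24.54,19.68,94.59,65.65],[.50878,-.11027,.25735]),([-49.56,28.52,93.91,57.72],[.4409,-.3461,.179]),([-49.62,20.54,85.47,73.87],[.4422,-.3486,.3017]),([-21.65,27.22,74.5,78.32],[.6256,-.1291,.3003]),
 (s["joints"][[0,1,2,4]],s["eef_pos"])]
def f(v):
    d,a1,L1,L2,e,L3,h=v;o=[]
    for q,p in D:
        q=np.radians(q);R_=np.sqrt(p[0]**2+p[1]**2-d*d)
        A=q[1];B=q[1]+q[2];C=B+q[3]
        o+=[a1+L1*np.sin(A)+L2*np.sin(B)+e*np.cos(B)+L3*np.sin(C)-R_, h+L1*np.cos(A)+L2*np.cos(B)-e*np.sin(B)+L3*np.cos(C)-p[2]]
    return o
r=least_squares(f,[.11,0,.4,.4,0,.2,.3]);print(r.x,np.abs(r.fun).max())
np.save("kin.npy",r.x)
tip([(30,-35,190),(38,-35,170),(45,-35,160),(60,-35,140),(68,-35,140)])
E
```

```text
[-27.3   15.12 104.98  16.75  33.63  58.95] [ 0.5832 -0.1212  0.279 ] [-179.9293  -28.7916   -8.0922] [ 1.0524  0.3648 -1.5262] 0.013798013691809732
[ 0.1671 -0.0197  0.6031  0.3937  0.121   0.3488  0.3111] 0.0006691379979925638
30 [ 0.5839 -0.1222  0.2797] xyz [ 1.   0.8 -0.2] rot [-0.03  1.21 -0.08] toolz [ 0.5  -0.07 -0.87]
38 [ 0.5713 -0.1204  0.262 ] xyz [-18.6   0.9   9.2] rot [-0.02  9.21 -0.08] toolz [ 0.61 -0.09 -0.79]
45 [ 0.5601 -0.1188  0.2526] xyz [-33.    0.9  11.9] rot [-0.01 16.21 -0.08] toolz [ 0.7  -0.1  -0.71]
60 [ 0.5364 -0.1155  0.2293] xyz [-65.2   0.9  20.9] rot [-0.   31.21 -0.09] toolz [ 0.86 -0.12 -0.5 ]
68 [ 0.5244 -0.1138  0.225 ] xyz [-78.    1.   18.8] rot [ 0.   39.21 -0.09] toolz [ 0.92 -0.13 -0.37]
```

```bash
cat > kin.py <<'E'
from h import *
from scipy.optimize import least_squares
def fk(q,v):
    a1,h,d,d2,L1,L2,e,L3,w=v
    q=np.radians(q)
    R1=R.from_rotvec([0,0,q[0]]); p=R1.apply([a1,d,h])
    Ra=R1*R.from_rotvec([0,q[1],0]); p=p+Ra.apply([0,0,L1])
    Rb=Ra*R.from_rotvec([0,q[2],0]); p=p+Rb.apply([e,0,L2])
    Rc=Rb*R.from_rotvec([0,0,q[3]])*R.from_rotvec([0,q[4],0]); p=p+Rc.apply([w,d2,L3])
    Rd=Rc*R.from_rotvec([0,0,q[5]]) 
    return p,Rd
D=[([-76.749,30.281,82.158,0,67.69,-10.228],[.24885,-.5725,.2215]),([-24.62,29.33,101.93,0,48.68,73.42],[.50767,-.11052,.13726]),([-24.54,19.68,94.59,0,65.65,73.47],[.50878,-.11027,.25735]),([-49.56,28.52,93.91,.03,57.72,49.03],[.4409,-.3461,.179]),([-49.62,20.54,85.47,0,73.87,49],[.4422,-.3486,.3017]),([-21.65,27.22,74.5,-.04,78.32,76.41],[.6256,-.1291,.3003]),([-21.73,29.29,78.08,0,72.63,76.43],[.6237,-.1292,.2556]),
 ([-27.3,15.12,104.98,16.75,33.63,58.95],[.5832,-.1212,.279])]
def fit(D):
    f=lambda v:np.concatenate([fk(q,v)[0]-p for q,p in D]+[1e-3*(v-v0)])
    v0=np.array([0,.3,.11,0,.45,.42,0,.25,0]); r=least_squares(f,v0); return r.x,np.abs(r.fun[:-9]).max()
E
python3 - <<'E'
from kin import *
np.set_printoptions(precision=4,suppress=True)
v,err=fit(D);print(v,err)
q=D[-1][0];p,Rr=fk(q,v);print(p,Rr.as_matrix())
print(R.from_euler('xyz',[-179.93,-28.79,-8.09],degrees=True).as_matrix())
E
```

```text
[-0.0029  0.2769  0.1172 -0.0062  0.5879  0.3916  0.114   0.3083 -0.003 ] 0.000204816527817675
[ 0.5832 -0.1212  0.279 ] [[ 0.1402  0.8677  0.477 ]
 [ 0.9901 -0.1234 -0.0666]
 [ 0.0011  0.4816 -0.8764]]
[[ 0.8677 -0.1401  0.477 ]
 [-0.1233 -0.9901 -0.0666]
 [ 0.4816 -0.0011 -0.8764]]
```

```bash
cat >> kin.py <<'E'
lo=np.array([-176.69,-43.24,12.49,-82,0,-163.58]);hi=np.array([176.69,126.21,139.97,262,151.66,163.58])
V,_=fit(D); Z90=R.from_euler('z',90,degrees=True)
def ik(p,Rt,q0):
    def f(q):
        pp,rr=fk(q,V); return np.r_[(pp-p)*10,(Rt.inv()*rr*Z90).as_rotvec()]
    r=least_squares(f,np.clip(q0,lo+.1,hi-.1),bounds=(lo,hi),x_scale=50.,xtol=1e-10); return r.x,np.abs(r.fun).max()
def pour(t,mx,mz,yaw,my=0):
    ux=np.array([np.cos(np.radians(-8)),np.sin(np.radians(-8)),0]);uy=np.array([-ux[1],ux[0],0]);P0=np.array([.5955,-.1238,0])
    m=P0+ux*mx/1000+uy*my/1000+[0,0,mz/1000]
    Rt=R.from_euler('xyz',[180,0,yaw],degrees=True)*R.from_euler('y',t,degrees=True)
    # scoop x=-toolx, z=-toolz
    g=m+Rt.apply([65,0,-85])/1000; return g+Rt.apply([0,0,.019]),Rt
E
python3 - <<'E'
from kin import *
np.set_printoptions(precision=2,suppress=True)
for yaw in (-8,-20,-30,-45,-60,10,30):
  q=np.array(D[-2][0],float)
  for t in range(0,71,5):
    mz=225-85*min(t,60)/60
    p,Rt=pour(t,-35,mz,yaw); q,e=ik(p,Rt,q)
    if t in(30,45,50,55,60,70): print(yaw,t,q,"err %.4f"%e)
E
```

```text
-8 30 [-27.59  15.58 106.29  19.01  30.98  56.41] err 0.0000
-8 45 [-33.15  16.01 121.37  88.51  17.5  -16.8 ] err 0.0000
-8 50 [-35.85  18.21 126.71 117.33  23.75 -48.21] err 0.0000
-8 55 [-38.55  22.13 132.17 132.9   34.64 -67.18] err 0.0000
-8 60 [-41.31  28.31 137.58 140.65  48.6  -79.72] err 0.0000
-8 70 [-46.3   31.45 139.97 134.76  55.66 -81.73] err 0.1420
-20 30 [-24.06  15.75 106.36   4.32  28.02  82.66] err 0.0000
-20 45 [-26.18  16.18 121.03 115.09   4.82 -29.55] err 0.0000
-20 50 [-27.58  18.44 126.75 158.51  16.01 -74.16] err 0.0000
-20 55 [-28.36  22.37 132.13 166.19  29.93 -82.79] err 0.0000
-20 60 [-29.14  28.44 137.39 168.98  46.04 -86.9 ] err 0.0000
-20 70 [-25.01  32.59 139.97 178.91  55.34 -91.45] err 0.1269
-30 30 [-21.14  16.3  105.73  -9.26  28.58 105.84] err 0.0000
-30 45 [-20.76  16.74 119.19 -67.01   6.05 163.58] err 0.0523
-30 50 [-21.54  16.72 120.37 -67.78   4.28 163.58] err 0.1497
-30 55 [-22.27  16.82 121.47 -68.46   2.69 163.58] err 0.2490
-30 60 [-22.92  17.04 122.48 -69.04   1.28 163.58] err 0.3500
-30 70 [-23.45  16.3  124.15 -69.72   0.   163.58] e
[... 785 characters left out ...]
.39  40.2   26.83] err 0.0000
10 45 [-41.75  17.56 118.4   72.33  35.65 -20.48] err 0.0000
10 50 [-45.44  19.78 122.87  85.96  39.23 -37.82] err 0.0000
10 55 [-49.25  23.28 127.22  96.65  45.14 -53.34] err 0.0000
10 60 [-53.09  28.28 131.34 104.05  52.75 -67.03] err 0.0000
10 70 [-60.33  39.89 137.78 108.85  69.23 -87.65] err 0.0000
30 30 [-35.65  18.66 100.8   34.91  52.74   4.68] err 0.0000
30 45 [-46.52  21.24 111.15  59.12  53.24 -26.3 ] err 0.0000
30 50 [-50.16  23.5  114.19  66.01  55.7  -36.61] err 0.0000
30 55 [-53.68  26.55 116.95  71.73  59.03 -46.4 ] err 0.0000
30 60 [-57.    30.36 119.32  76.15  62.97 -55.54] err 0.0000
30 70 [-62.78  37.89 122.4   80.43  72.14 -69.27] err 0.0000
```

```bash
python3 - <<'E'
from kin import *
np.set_printoptions(precision=1,suppress=True)
q=np.array(D[-1][0],float)
base=tcpR(); p0,r0=base
W=[(29,-35,192,-2,2),(29,-35,190,4,5),(30,-35,190,10,8)]+[(30+3*k,-35,190-5*k,10,8) for k in range(1,11)]
X=[];Rv=[];pq=None
for t,mx,mz,yaw,my in W:
    p,Rt=pour(t,mx,mz,yaw,my); q,e=ik(p,Rt,q)
    d=(r0.inv().apply(p-p0)*1000).round(0); rv=(r0.inv()*Rt).as_rotvec(degrees=True).round(1)
    X.append(d.astype(int).tolist());Rv.append(rv.tolist()); print(q,"%.4f"%e)
print(X);print(Rv)
E
```

```text
[-28.7  15.2 104.4  21.7  36.   48.5] 0.0000
[-29.8  15.6 104.1  25.7  38.5  39.1] 0.0000
[-31.3  15.7 104.3  30.4  40.7  28.8] 0.0000
[-33.   15.4 107.1  37.   38.1  21.3] 0.0000
[-34.7  15.4 110.   44.7  36.   12.6] 0.0000
[-36.6  15.6 112.8  53.3  34.7   2.8] 0.0000
[-38.6  16.1 115.6  62.6  34.4  -8. ] 0.0000
[-40.7  17.  118.4  72.   35.1 -19.2] 0.0000
[-42.9  18.2 121.2  80.9  36.9 -30.2] 0.0000
[-45.1  19.9 124.   88.9  39.6 -40.7] 0.0000
[-47.4  22.1 126.7  95.7  43.2 -50.4] 0.0000
[-49.7  24.9 129.3 101.2  47.6 -59.3] 0.0000
[-52.   28.2 131.8 105.4  52.5 -67.7] 0.0000
[[3, -4, -1], [2, -9, 1], [0, -14, -1], [-6, -13, 1], [-12, -11, 2], [-18, -10, 4], [-24, -8, 6], [-31, -7, 8], [-37, -5, 10], [-44, -4, 12], [-50, -2, 15], [-57, -1, 18], [-64, 1, 21]]
[[2.9, 0.2, -5.3], [5.8, 0.2, -10.6], [8.8, 1.2, -15.8], [9.2, 4.2, -15.5], [9.6, 7.1, -15.3], [10.0, 10.1, -15.0], [10.4, 13.1, -14.8], [10.8, 16.1, -14.5], [11.2, 19.0, -14.3], [11.6, 22.0, -14.0], [12.0, 25.0, -13.7], [12.4, 28.0, -13.4], [12.7, 30.9, -13.1]]
```

Emit:
arm_command(xyz=[[3, -4, -1], [2, -9, 1], [0, -14, -1], [-6, -13, 1], [-12, -11, 2], [-18, -10, 4], [-24, -8, 6], [-31, -7, 8], [-37, -5, 10], [-44, -4, 12], [-50, -2, 15], [-57, -1, 18], [-64, 1, 21], [-64, 1, 21], [-64, 1, 21], [-64, 1, 21], [-64, 1, 21], [-64, 1, 21]], delta_rot=[[2.9, 0.2, -5.3], [5.8, 0.2, -10.6], [8.8, 1.2, -15.8], [9.2, 4.2, -15.5], [9.6, 7.1, -15.3], [10, 10.1, -15], [10.4, 13.1, -14.8], [10.8, 16.1, -14.5], [11.2, 19, -14.3], [11.6, 22, -14], [12, 25, -13.7], [12.4, 28, -13.4], [12.7, 30.9, -13.1], [12.7, 30.9, -13.1], [12.7, 30.9, -13.1], [12.7, 30.9, -13.1], [12.7, 30.9, -13.1], [12.7, 30.9, -13.1]])

```text
t: 13.83
eef_pos: [0.5402, -0.1165, 0.2315]
tcp_rot: [179.3, -60.2, 10.7]
force: [0.6, 0.2, -2.2]
finger_gap: 0.014
```

```bash
python3 - <<'E'
from kin import *
np.set_printoptions(precision=3,suppress=True)
s=status.sense();print(s["joints"].round(2),s["eef_pos"],s["tcp_rot"],s["force"],s["finger_gap"])
print(pour(60,-35,140,10,8)[0])
a=imaging.capture("top");b=imaging.capture("scene")
cv2.imwrite("pics/a6.png",np.hstack([cv2.resize(a[60:260,220:480],(390,300),interpolation=2),cv2.resize(b[130:290,300:508],(390,300),interpolation=2)]))
for cam in("top","scene"):
  for d in place_of("plug0_mid",cam)[:8]:
        w=towork(cam,d["position"]); print(cam,round(d["p"],2),w)
E
```

```text
[-50.27  28.59 132.13 107.93  52.32 -69.19] [ 0.54  -0.116  0.231] [179.293 -60.231  10.716] [ 0.588  0.239 -2.157] 0.01397222381593497
[ 0.538 -0.115  0.229]
top 0.5 [ 0.594 -0.122  0.016]
```

View pics/a6.png

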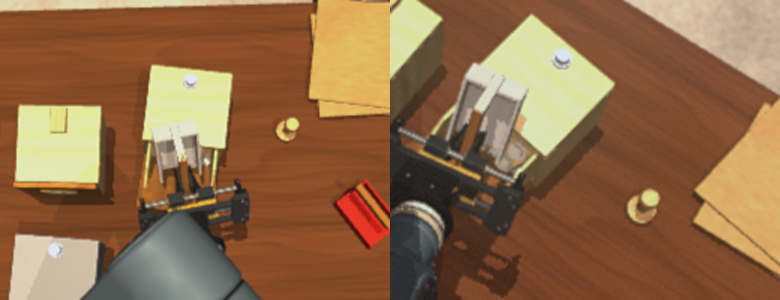

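The pan looks empty and plugs show inside the bin. I tip a little further with a small shake to be sure.

Emit:
arm_command(xyz=[[0, 0, 0], [0, 0, 0], [0, 0, 0], [0, 0, 0], [0, 0, 0], [0, 0, 0], [0, 0, 0]], delta_rot=[[0, 3, 0], [0, 6, 0], [0, 6, 0], [0, 2, 0], [0, 6, 0], [0, 6, 0], [0, 0, 0]])

```text
t: 14.62
eef_pos: [0.5369, -0.1166, 0.2223]
tcp_rot: [-178.5, -59.3, 8.5]
force: [-0.5, 1.3, -4.2]
finger_gap: 0.0135
```

```bash
python3 - <<'E'
from kin import *
np.set_printoptions(precision=1,suppress=True)
s=status.sense();print(s["joints"].round(2),s["eef_pos"],s["tcp_rot"],s["force"],s["finger_gap"])
b=imaging.capture("scene");a=imaging.capture("top")
cv2.imwrite("pics/a7.png",np.hstack([cv2.resize(a[130:210,310:414],(390,300),interpolation=2),cv2.resize(b[160:260,320:450],(390,300),interpolation=2)]))
q=s["joints"];p0,r0=tcpR()
W=[(60-3*k,-35,140+7*k,10,8) for k in range(1,11)]+[(30-4*k,-35,210+5*k,10-3*k,8-k) for k in range(1,7)]+[(0,-35,245,-8,0)]
X=[];Rv=[]
for t,mx,mz,yaw,my in W:
    p,Rt=pour(t,mx,mz,yaw,my); q,e=ik(p,Rt,q)
    d=(r0.inv().apply(p-p0)*1000).round(0); rv=(r0.inv()*Rt).as_rotvec(degrees=True).round(1)
    X.append(d.astype(int).tolist());Rv.append(rv.tolist()); print(q,"%.4f"%e)
print(X);print(Rv)
E
```

```text
[-50.5  29.5 132.4 107.8  52.  -69. ] [ 0.5 -0.1  0.2] [-178.5  -59.3    8.5] [-0.5  1.3 -4.2] 0.013476243544987374
[-49.7  24.5 129.2 100.8  47.5 -58.7] 0.0000
[-47.4  21.5 126.4  94.8  43.1 -49.1] 0.0000
[-45.1  19.  123.6  87.4  39.6 -38.7] 0.0000
[-42.8  17.2 120.7  78.9  37.1 -27.6] 0.0000
[-40.7  15.8 117.8  69.5  35.7 -16.1] 0.0000
[-38.6  14.8 114.8  59.9  35.4  -4.7] 0.0000
[-36.6  14.2 111.8  50.7  36.2   6. ] 0.0000
[-34.7  13.9 108.8  42.3  37.9  15.7] 0.0000
[-33.   13.9 105.8  34.9  40.4  24. ] 0.0000
[-31.3  14.1 102.8  28.7  43.4  31.1] 0.0000
[-28.8  14.9  99.3  20.8  46.2  42.3] 0.0000
[-26.7  16.   95.6  14.4  50.2  51.8] 0.0000
[-25.   17.5  91.7   9.5  54.9  59.6] 0.0000
[-23.8  19.2  87.7   5.9  60.1  65.9] 0.0000
[-22.9  21.1  83.7   3.4  65.7  71. ] 0.0000
[-22.3  23.2  79.6   1.6  71.3  75.3] 0.0000
[-21.6  26.7  73.8   0.   79.6  76.4] 0.0000
[[6, -2, -1], [16, -2, -1], [25, -1, 0], [33, -1, 0], [42, -1, 1], [50, -1, 2], [59, -1, 3], [67, -1, 4], [74, -1, 5], [82, -1, 6], [87, 1, 9], [93, 5, 13], [97, 8, 16], [101, 13, 20], [105, 17, 23], [108, 23, 25], [109, 27, 32]]
[[0.1, -3.2, 0.3], [0.1, -6.2, 0.3], [0.2, -9.2, 0.3], [0.2, -12.2, 0.3], [0.2, -15.2, 0.3], [0.2, -18.2, 0.3], [0.2, -21.2, 0.3], [0.2, -24.2, 0.3], [0.2, -27.2, 0.3], [0.2, -30.2, 0.3], [-1.9, -34.2, 2.5], [-3.8, -38.2, 4.9], [-5.6, -42.1, 7.4], [-7.2, -46.0, 10.1], [-8.6, -49.9, 12.9], [-9.9, -53.8, 15.9], [-9.2, -59.7, 16.6]]
```

View pics/a7.png

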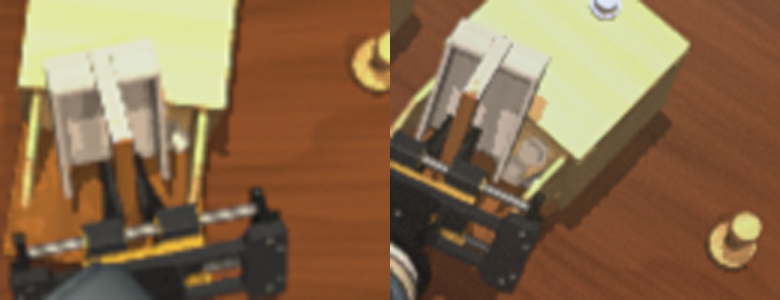

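Emit:
arm_command(xyz=[[6, -2, -1], [16, -2, -1], [25, -1, 0], [33, -1, 0], [42, -1, 1], [50, -1, 2], [59, -1, 3], [67, -1, 4], [74, -1, 5], [82, -1, 6], [87, 1, 9], [93, 5, 13], [97, 8, 16], [101, 13, 20], [105, 17, 23], [108, 23, 25], [109, 27, 32], [109, 27, 32], [109, 27, 32]], delta_rot=[[0.1, -3.2, 0.3], [0.1, -6.2, 0.3], [0.2, -9.2, 0.3], [0.2, -12.2, 0.3], [0.2, -15.2, 0.3], [0.2, -18.2, 0.3], [0.2, -21.2, 0.3], [0.2, -24.2, 0.3], [0.2, -27.2, 0.3], [0.2, -30.2, 0.3], [-1.9, -34.2, 2.5], [-3.8, -38.2, 4.9], [-5.6, -42.1, 7.4], [-7.2, -46, 10.1], [-8.6, -49.9, 12.9], [-9.9, -53.8, 15.9], [-9.2, -59.7, 16.6], [-9.2, -59.7, 16.6], [-9.2, -59.7, 16.6]])

```text
t: 16.3
eef_pos: [0.6235, -0.1276, 0.3062]
tcp_rot: [-179.7, 0.5, -8.0]
force: [0.7, 0.4, -3.5]
finger_gap: 0.0133
```

```bash
python3 - <<'E'
from kin import *
np.set_printoptions(precision=3,suppress=True)
s=status.sense();print(s["joints"].round(2),s["eef_pos"],s["tcp_rot"],s["force"],s["finger_gap"])
b=imaging.capture("scene");a=imaging.capture("top")
cv2.imwrite("pics/a8.png",np.hstack([cv2.resize(a[120:220,300:430],(390,300),interpolation=2),cv2.resize(b[130:250,300:456],(390,300),interpolation=2)]))
goto(.442,-.348,.30,-8.6)
E
```

```text
[-21.72  26.97  74.01   0.22  79.59  76.25] [ 0.623 -0.128  0.306] [-179.65     0.503   -8.001] [ 0.657  0.37  -3.467] 0.013270109291330523
xyz [-147.7  243.8    7.2] rot [-0.3   0.38  0.54] toolz [-0. -0. -1.]
```

View pics/a8.png

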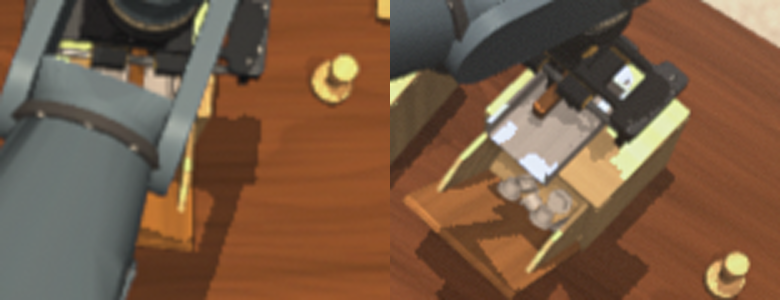

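The pan is empty where visible and the plugs lie in the bin. I return the scoop to its old place.

Emit:
arm_command(xyz=[[-5, 8, 0], [-20, 33, 0], [-38, 63, 0], [-56, 93, 0], [-74, 123, 0], [-92, 153, 0], [-110, 183, 0], [-128, 213, 0], [-143, 237, 0], [-148, 244, 7], [-148, 244, 40], [-148, 244, 80], [-148, 244, 120], [-148, 244, 160], [-148, 244, 190], [-148, 244, 210], [-148, 244, 220], [-148, 244, 225], [-148, 244, 225]], delta_rot=[[0, 0, 0], [0, 0, 0], [0, 0, 0], [0, 0, 0], [0, 0, 0], [0, 0, 0.5], [0, 0, 0.5], [0, 0, 0.5], [-0.3, 0.4, 0.5], [-0.3, 0.4, 0.5], [-0.3, 0.4, 0.5], [-0.3, 0.4, 0.5], [-0.3, 0.4, 0.5], [-0.3, 0.4, 0.5], [-0.3, 0.4, 0.5], [-0.3, 0.4, 0.5], [-0.3, 0.4, 0.5], [-0.3, 0.4, 0.5], [-0.3, 0.4, 0.5]])

```text
t: 17.98
eef_pos: [0.443, -0.3478, 0.0833]
tcp_rot: [179.9, -0.3, -8.6]
force: [1.1, 0.5, -2.3]
finger_gap: 0.0137
```

```bash
python3 - <<'E'
from kin import *
np.set_printoptions(precision=3,suppress=True)
s=status.sense();print(s["eef_pos"],s["tcp_rot"],s["force"],s["finger_gap"])
b=imaging.capture("scene");a=imaging.capture("top")
cv2.imwrite("pics/a9.png",np.hstack([cv2.resize(a[100:260,300:508],(390,300),interpolation=2),cv2.resize(b[160:320,300:508],(390,300),interpolation=2)]))
goto(.442,-.348,.067,-8.6)
E
```

```text
[ 0.443 -0.348  0.083] [179.92   -0.28   -8.611] [ 1.145  0.491 -2.281] 0.013656911728524063
xyz [-2.3 -0.7 17.7] rot [ 0.22 -0.43 -0.01] toolz [-0. -0. -1.]
```

View pics/a9.png

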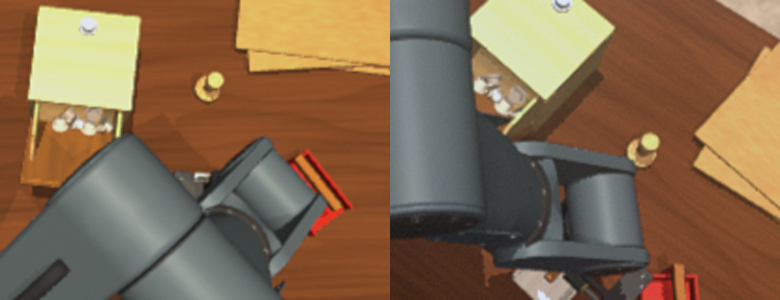

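The top view shows about six plugs at the bin's bottom. I lower the last bit.

Emit:
arm_command(xyz=[[0, 0, 6], [0, 0, 11], [0, 0, 14], [0, 0, 16], [0, 0, 17], [0, 0, 17], [0, 0, 17]], delta_rot=[[0, 0, 0], [0, 0, 0], [0, 0, 0], [0, 0, 0], [0, 0, 0], [0, 0, 0], [0, 0, 0]])

```text
t: 18.67
eef_pos: [0.4435, -0.3483, 0.0664]
tcp_rot: [179.9, -0.3, -8.6]
force: [-0.0, 0.3, -0.7]
finger_gap: 0.0133
```

Emit:
arm_command(xyz=[[0, 0, 0], [0, 0, 0], [0, 0, 0], [0, 0, 0], [0, 0, 0], [0, 0, 0], [0, 0, 0], [0, 0, 0], [0, 0, 0], [0, 0, 0], [0, 0, 0], [0, 0, 0]], delta_rot=[[0, 0, 0], [0, 0, 0], [0, 0, 0], [0, 0, 0], [0, 0, 0], [0, 0, 0], [0, 0, 0], [0, 0, 0], [0, 0, 0], [0, 0, 0], [0, 0, 0], [0, 0, 0]], jaw=0.8)

```text
t: 19.67
eef_pos: [0.4434, -0.3483, 0.0663]
tcp_rot: [179.9, -0.3, -8.6]
force: [0.9, 0.7, 0.3]
finger_gap: 0.0772
```

Emit:
arm_command(xyz=[[0, 0, -10], [0, 0, -40], [0, 0, -80], [0, 0, -120], [0, 0, -155], [0, 0, -170], [0, 0, -170]], delta_rot=[[0, 0, 0], [0, 0, 0], [0, 0, 0], [0, 0, 0], [0, 0, 0], [0, 0, 0], [0, 0, 0]])

```text
t: 20.25
eef_pos: [0.4446, -0.35, 0.242]
tcp_rot: [179.5, -0.8, -8.6]
force: [0.6, -0.1, 0.5]
finger_gap: 0.0781
```

```bash
python3 - <<'E'
from kin import *
np.set_printoptions(precision=1,suppress=True)
# push start: in front of open panel: unit x -165, then low
ux=np.array([np.cos(np.radians(-8)),np.sin(np.radians(-8)),0]);P0=np.array([.5955,-.1238,0])
q=status.sense()["joints"]
for xu,z in [(-165,.24),(-165,.115),(-130,.115),(-20,.14),(-15,.15)]:
    p=P0+ux*xu/1000; p[2]=z
    q,e=ik(p,R.from_euler('xyz',[180,0,-8],degrees=True),q); print(p.round(3),q,"%.4f"%e); goto(*p,-8)
E
```

```text
[ 0.4 -0.1  0.2] [-27.6  14.8 105.7  -0.   59.5  70.4] 0.0000
xyz [ -49.6 -244.5   -1. ] rot [ 0.5 -0.8 -0.6] toolz [-0. -0. -1.]
[ 0.4 -0.1  0.1] [-27.6  27.4 113.4  -0.   39.2  70.4] 0.0000
xyz [ -51.4 -245.6  124. ] rot [ 0.5 -0.8 -0.6] toolz [-0. -0. -1.]
[ 0.5 -0.1  0.1] [-26.2  29.2 108.6   0.   42.2  71.8] 0.0000
xyz [ -16.4 -246.   124.5] rot [ 0.5 -0.8 -0.6] toolz [-0. -0. -1.]
[ 0.6 -0.1  0.1] [-22.7  33.4  91.9  -0.   54.7  75.3] 0.0000
xyz [  94.  -246.9  101. ] rot [ 0.5 -0.8 -0.6] toolz [-0. -0. -1.]
[ 0.6 -0.1  0.1] [-22.6  33.   90.7  -0.   56.3  75.4] 0.0000
xyz [  99.1 -246.9   91.1] rot [ 0.5 -0.8 -0.6] toolz [-0. -0. -1.]
```

Emit:
arm_command(xyz=[[-52, -245, -1], [-52, -245, -1], [-52, -245, -1], [-52, -245, -1], [-52, -245, -1], [-52, -245, -1], [-52, -245, -1], [-52, -245, -1], [-52, -245, -1], [-52, -245, -1], [-55, -245, 30], [-55, -245, 70], [-55, -245, 110], [-55, -245, 122], [-55, -245, 122], [-55, -245, 122]], delta_rot=[[0.5, -0.8, -0.6], [0.5, -0.8, -0.6], [0.5, -0.8, -0.6], [0.5, -0.8, -0.6], [0.5, -0.8, -0.6], [0.5, -0.8, -0.6], [0.5, -0.8, -0.6], [0.5, -0.8, -0.6], [0.5, -0.8, -0.6], [0.5, -0.8, -0.6], [0.5, -0.8, -0.6], [0.5, -0.8, -0.6], [0.5, -0.8, -0.6], [0.5, -0.8, -0.6], [0.5, -0.8, -0.6], [0.5, -0.8, -0.6]], jaw=-1)

```text
t: 21.58
eef_pos: [0.4256, -0.0991, 0.1128]
tcp_rot: [-179.6, 0.6, -8.2]
force: [0.9, -0.4, -0.6]
finger_gap: 0.0007
```

```bash
python3 - <<'E'
from kin import *
np.set_printoptions(precision=3,suppress=True)
s=status.sense();print(s["eef_pos"],s["tcp_rot"],s["force"],s["finger_gap"])
b=imaging.capture("scene");a=imaging.capture("top")
cv2.imwrite("pics/a10.png",np.hstack([cv2.resize(a[100:260,300:508],(390,300),interpolation=2),cv2.resize(b[160:320,300:508],(390,300),interpolation=2)]))
goto(.5807,-.1217,.15,-8)
E
```

```text
[ 0.426 -0.099  0.113] [-179.587    0.579   -8.155] [ 0.927 -0.399 -0.605] 0.0006921691922000786
xyz [155.4   0.4 -36.6] rot [-0.33  0.35 -0.1 ] toolz [-0. -0. -1.]
```

View pics/a10.png

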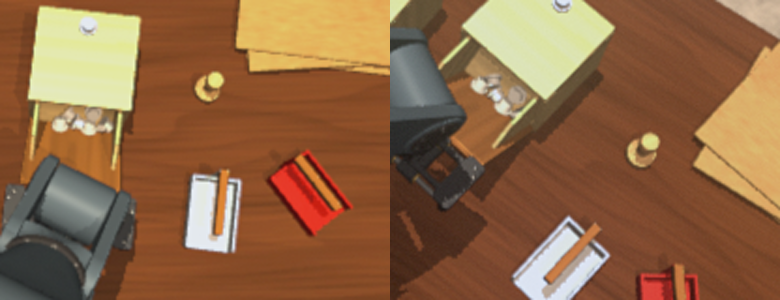

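The scoop stands upright and empty, and the plugs are in the bin. The fingers are in front of the panel, so I push it shut.

Emit:
arm_command(xyz=[[20, 0, 0], [35, 0, 0], [50, 0, -4], [62, 0, -9], [74, 0, -14], [86, 0, -20], [98, 0, -26], [108, 0, -30], [118, 0, -33], [128, 0, -35], [136, 0, -36], [142, 0, -37], [146, 0, -37], [146, 0, -37]], delta_rot=[[0, 0, 0], [0, 0, 0], [0, 0, 0], [0, 0, 0], [0, 0, 0], [0, 0, 0], [0, 0, 0], [0, 0, 0], [0, 0, 0], [0, 0, 0], [0, 0, 0], [0, 0, 0], [0, 0, 0], [0, 0, 0]])

```text
t: 22.85
eef_pos: [0.5715, -0.1189, 0.1499]
tcp_rot: [-179.6, 0.4, -8.0]
force: [0.3, 0.1, -0.0]
finger_gap: 0.0003
```

Emit:
arm_command(xyz=[[3, 0, 0], [6, 0, 0], [9, 0, 0], [9, 0, 0], [9, 0, 0]], delta_rot=[[0, 0, 0], [0, 0, 0], [0, 0, 0], [0, 0, 0], [0, 0, 0]])

```text
t: 23.27
eef_pos: [0.5795, -0.1197, 0.149]
tcp_rot: [-179.6, 0.5, -8.0]
force: [0.5, 0.0, 1.1]
finger_gap: 0.0004
```

Emit:
arm_command(xyz=[[3, 0, 0], [6, 0, 0], [8, 0, 0], [8, 0, 0]], delta_rot=[[0, 0, 0], [0, 0, 0], [0, 0, 0], [0, 0, 0]])

```text
t: 23.6
eef_pos: [0.5822, -0.1199, 0.149]
tcp_rot: [-179.6, 1.2, -8.0]
force: [-11.7, 0.2, 7.5]
finger_gap: 0.0001
```

```bash
python3 - <<'E'
from kin import *
np.set_printoptions(precision=3,suppress=True)
s=status.sense();print(s["eef_pos"],s["tcp_rot"],s["force"],s["finger_gap"])
b=imaging.capture("scene");a=imaging.capture("top")
cv2.imwrite("pics/a11.png",np.hstack([cv2.resize(a[100:220,290:446],(390,300),interpolation=2),cv2.resize(b[130:250,300:456],(390,300),interpolation=2)]))
E
```

```text
[ 0.582 -0.12   0.149] [-179.596    1.18    -7.953] [-11.713   0.18    7.528] 0.00011360963963009756
```

View pics/a11.png

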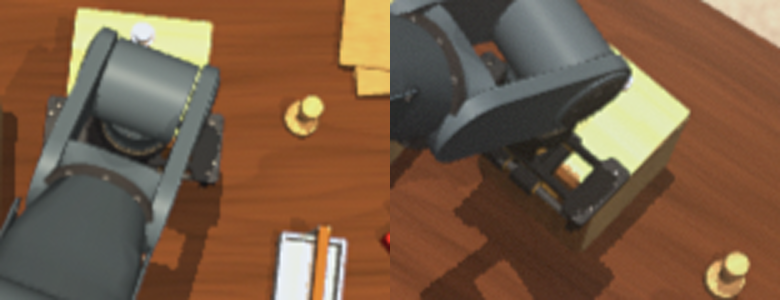

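Emit:
arm_command(xyz=[[3, 0, 0], [6, 0, 0], [6, 0, 0], [6, 0, 0]], delta_rot=[[0, 0, 0], [0, 0, 0], [0, 0, 0], [0, 0, 0]])

```text
t: 24.03
eef_pos: [0.5819, -0.1198, 0.149]
tcp_rot: [-179.6, 2.0, -7.9]
force: [-23.5, -0.5, 16.7]
finger_gap: 0.0007
```

It has hit a hard stop: 23 N with no further travel. I back off and check.

Emit:
arm_command(xyz=[[-20, 0, 0], [-50, 0, 0], [-70, 0, -20], [-75, 0, -60], [-75, 20, -100], [-75, 60, -100], [-75, 100, -100], [-75, 140, -100], [-75, 180, -100], [-75, 220, -100], [-75, 260, -100], [-75, 300, -100], [-75, 340, -100], [-75, 360, -100], [-75, 360, -100], [-75, 360, -100], [-75, 360, -100]], delta_rot=[[0, 0, 0], [0, 0, 0], [0, 0, 0], [0, 0, 0], [0, 0, 0], [0, 0, 0], [0, 0, 0], [0, 0, 0], [0, 0, 0], [0, 0, 0], [0, 0, 0], [0, 0, 0], [0, 0, 0], [0, 0, 0], [0, 0, 0], [0, 0, 0], [0, 0, 0]])

```text
t: 25.45
eef_pos: [0.4695, -0.4673, 0.2469]
tcp_rot: [-179.5, 0.5, -8.0]
force: [0.3, 0.2, 0.2]
finger_gap: 0.0001
```

```bash
python3 - <<'E'
from kin import *
np.set_printoptions(precision=4,suppress=True)
s=status.sense();print(s["t"],s["eef_pos"],s["force"])
b=imaging.capture("scene");a=imaging.capture("top")
cv2.imwrite("pics/a12.png",a);cv2.imwrite("pics/s12.png",b)
o=cv2.imread("pics/top0.png");cv2.imwrite("pics/c12.png",np.hstack([cv2.resize(o[90:190,300:400],(400,400),interpolation=2),cv2.resize(a[90:190,300:400],(400,400),interpolation=2)]))
for cam in("top","scene"):
  for n in ["plug_bin_edge","scoop_mouth","scoop_grip","stamp","mug","tape"]:
    for d in place_of(n,cam)[:2]:
        w=towork(cam,d["position"]); print(cam,n,round(d["p"],2),w)
E
```

```text
25.45 [ 0.4695 -0.4673  0.2469] [0.2896 0.2018 0.176 ]
top plug_bin_edge 0.8 [ 0.5984 -0.1234  0.1903]
top plug_bin_edge 0.45 [0.2758 0.1387 0.1911]
top scoop_mouth 0.96 [ 0.3776 -0.3381  0.0024]
top scoop_grip 0.92 [ 0.4443 -0.3507  0.0841]
top stamp 0.57 [ 0.6544 -0.3559 -0.0022]
top mug 0.73 [ 0.681   0.3218 -0.0016]
top mug 0.68 [ 0.4576  0.3409 -0.0029]
top tape 0.77 [ 0.6793  0.3196 -0.0004]
scene plug_bin_edge 0.55 [ 0.5963 -0.1198  0.1889]
scene scoop_mouth 0.64 [ 0.4208 -0.5461 -0.0044]
scene scoop_mouth 0.57 [ 0.3764 -0.3371 -0.0007]
scene scoop_grip 0.82 [ 0.4458 -0.3421  0.0851]
scene scoop_grip 0.71 [ 0.4757 -0.5068  0.0858]
scene stamp 0.59 [ 0.656  -0.3498 -0.0001]
scene mug 0.58 [0.4629 0.3432 0.002 ]
scene tape 0.88 [0.6828 0.3233 0.0009]
scene tape 0.34 [ 0.3781 -0.3397 -0.0027]
```

View pics/a12.png

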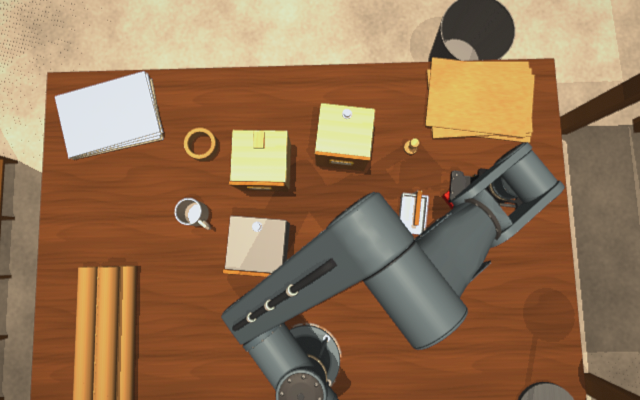

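View pics/c12.png

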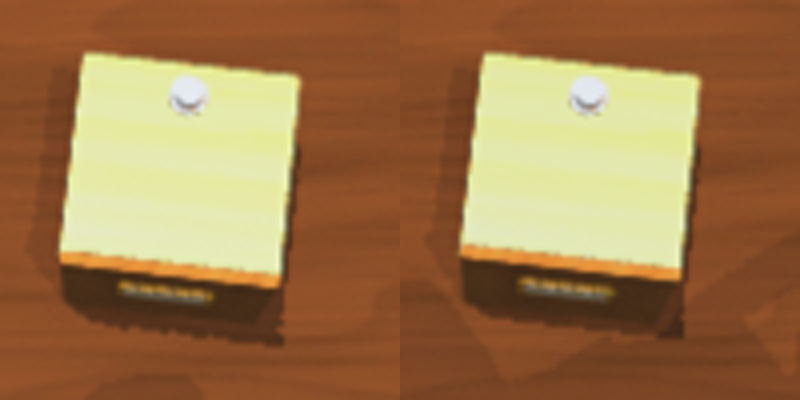

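View pics/s12.png

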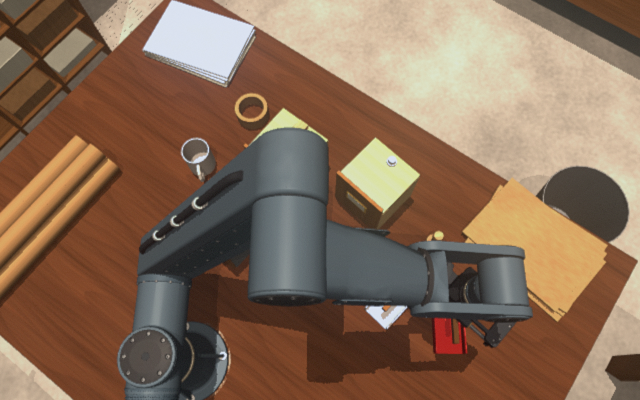

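```bash
python3 - <<'E'
import cv2,numpy as np
i=cv2.imread("pics/a10.png"); cv2.imwrite("pics/z10.png",np.hstack([cv2.resize(i[90:150,25:125],(400,240),interpolation=2),cv2.resize(i[60:120,460:540],(320,240),interpolation=2)]))
E
```

```text
(no output)
```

View pics/z10.png

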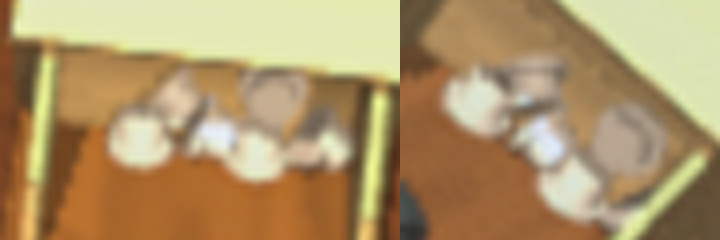

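The zoomed view shows six plugs in the bin: three along the front, two behind and one on the right. The scoop is empty and the bin is shut.

```bash
python3 -c "
from workcell import hand_in
print(hand_in())"
```

```text
the job is handed in; nothing more can be done
None
```

The plug bin is refilled and pushed shut with all six plugs inside, and I handed the job in at about 26 s, under the 72 s limit. I pulled its front to the stop, tipped the scoop at about 60° over the opening, stood the scoop back upright in its old place, then pushed the bin shut.

- **Bin open at the stop:** the panel's edge measured 0.140–0.143 m high, against 0.142 m expected. Further pulling raised the force to 15 N with almost no movement.
- **Plugs:** I counted six in the zoomed view of the open bin. The picture was blurry, but none were left in the scoop or seen on the bench.
- **Bin shut:** pushing reached 23 N with no further travel. The edge then measured about (0.597, -0.122, 0.190) m, slightly further in than at the start.
- **Scoop:** it is upright and empty, within a few millimetres of where it began.
- **Left alone:** the mug, the tape core and the stamp measured within a few millimetres of their earlier positions, and the other bin looked shut and unchanged in the top view.

The only disagreements were a few false detections, such as the mug reported at the tape's position and the red scoop reported as the scoop. They were easy to tell apart by position. At hand-in the arm was clear, with the fingertips about 0.25 m above the bench, and was touching nothing.

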